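# Seat the thrust disc in the gearbox cover and swing the keeper over it

## Robot

A 7-joint arm with a two-finger parallel gripper is mounted at the origin on the work surface. World frame = base frame: x ahead of the robot, y to its left, z up, the work surface at z = 0. Lengths are in mm, angles in rad, forces in N, time in s.
With the tool pointing down it reaches from about 400 to 925 mm from the base axis. Payload 4.1 kg.
Tool frame: the origin (TCP) lies between the finger pads; the fingertips stand 8 mm ahead of it and the grasp point (between the pads) lies 11 mm behind it (env.nose_length is the distance from the TCP to the fingertips, in mm); z points along the fingers, y is the line along which they close (so a half turn about z gives the same grasp; the last joint's range is limited). The gripper opens to 85 mm and grips with 20 to 120 N. Pads are 22 mm wide; open, the fingers measure 114 mm over their backs; the gripper's body (76 mm by 85 mm) begins 54 mm behind the grasp point. The pads swing forward as they close: fully open they stand 13 mm farther back than shut.
Start: joints at [-0.099, 0.398, 0.045, 1.537, -0.019, 1.207, -0.051], TCP at [650.033, 0.031, 239.347] pointing down, gripper open.
Joint ranges: [-2.82, 2.82], [-0.49, 2.23], [-1.37, 1.46], [0, 2.46], [-1.36, 4.5], [0.23, 2], [-2.94, 2.94]. Speed limits (rad/s): [2.57, 2.57, 3.14, 3.14, 3.14, 3.14, 3.14].

## Interface

Orientations are given as a rotation vector (axis times angle).
In Python, from rig import status, eyes, ticket, env gives the robot as it stands.
- The arm moves only by the shell command python3 -m inch 'ROWS' [FORCE]. ROWS is a JSON object of lists of equal length, an entry for each row: "dp": the shift along the tool's x, y, z in m, a list of three; "turn": the turn about the tool's z in rad; "hand": the closure in counts, from 0 (fully open) to 255 (shut). A call has 1 to 20 rows; each row shifts and turns the commanded pose from where the row before left it, along the tool's axes as they then stand; what a row does not reach is not made up. A row lasts 1/12 s, in which the tool goes at most 41.7 mm and 7.16 degrees, less where a joint would pass 70% of its speed; a pose out of reach is approached as far as the arm can. A call is refused whole if a number of a shift passes 0.0417 or a number of a turn 0.125, either way. A call with a gripper value outside its range is refused whole. The fingers move at their own pace and stop on an object; FORCE is the grip in N (left out, the last holds). Time passes only in rows, so rows that do not move let the fingers close. It gives the time, the measured TCP pose, the force, the opening and the grip force at its end, in the units of the state.
- status.read_state(): the state, without advancing time (a new reading comes with each control period).
- eyes.snapshot(name): name is "scene" or "side" or "wrist"; returns the picture (480x640x3 uint8, red, green, blue); there is no depth.
- eyes.get_calibration(name): a dict with "mtx" (3x3 intrinsics, pixels), "dist_coeffs" ([k1, k2, p1, p2, k3] as OpenCV has them; the pictures are not rectified), "origin" and "attitude" of the camera in the world; the wrist camera has in their place "T_tool_cam" (4x4, takes a point from camera to tool coordinates, whose origin is the TCP and whose axes are the flange's). Camera axes: x right, y up, looking along -z (the intrinsics and any distortion apply to the point x, -y, -z); pixel columns grow to the right and rows downward; lengths in mm; the calibration is good to about 2 mm. A picture is of the moment at which its call begins: read the wrist's pose just before it. get_calibration takes no time and is no camera call.
- ticket.sign_off(): hands the job in; it is judged then, once.
Trained networks look in the newest picture that a camera, given by its name, has taken for a name from the list of things; names that differ only in an ending like _2 or _b are one class to them, and where a whole thing is asked for, a point or a joint stands for the part that bears it (a point fixed in the world has none). Each returns a list of dicts, best first, with "score" (0 to 1); they miss things now and then, are a little off and sometimes report something else, mostly with a low value. They report only what shows in the picture. A call takes as long as a camera call. They do not tell look-alikes from the thing itself.
- eyes.spot_in(camera, name): "extent" ([left, top, right, bottom] in pixels, round what is visible of it).
- eyes.landmark_of(camera, name): "point" ([column, row] in pixels: a listed point, or the origin of a listed thing).
The state is a dict: "time_s": time; "joint_pos": joint angles; "dq": joint speeds; "joint_efforts": joint torques, N m; "tool_pos": TCP position; "tool_rot": TCP orientation; "ft_force": force on the tool from outside, world axes, zero at the start; "torque": the same for the moment, N m; "gripper_width": finger opening in mm; "finger_force": force on a finger pad.
Only numpy, scipy, OpenCV 4.12 (cv2) and the standard library are available. Lean on these libraries where they do the work, as an engineer would, in place of code of your own. Each camera call takes 0.05 s, during which the arm holds its last target. There are 200 camera calls.

## Task

Using the fingertips only to push, gently, and picking nothing up, slide the loose brass disc across the face of the aluminium gearbox cover until it drops flat into the round recess, never raising it off the face. Then push the red pin of the blue keeper arm round until the arm reaches its stop over the disc. Leave the bolt on the cover and the other parts on the bench where they stand.

Things in the scene. Friction and masses are not known exactly. Their poses are not given: they have to be found in the camera images.
- cover: Aluminium gearbox end cover, fixed to the bench: a flat slab 200 mm (its x) by 280 mm (its y), 30 mm high, with low round bolt lugs (up to 16 mm high, bolt heads to 20 mm) that stick out to 21 mm beyond its two long sides. Origin at the centre of its underside, z up. Its flat top face is 30 mm above the origin.
- recess (a point): Centre of the floor of the round recess in the cover's face. The recess is 66 mm in diameter and 10 mm deep, with a plain sharp rim level with the face; its centre is at cover x 0, y -55 mm, z 20 mm. A dark spot 26 mm wide marks the middle of its floor.
- disc: Solid loose brass disc, 60 mm in diameter, 10 mm thick, about 0.24 kg, lying flat on the cover's face on the cover's +y side of the recess. Origin at the centre of its underside, z up. In the recess its top is flush with the cover's face. It tips in by itself once its centre is within about 12 mm of the recess centre, and drops fully when within 3 mm.
- keeper (a joint): Angle of the blue keeper arm about its vertical pivot, rad: 0 is fully open (clear of the recess), 1.5 is its stop, with the arm over the disc. It grows counter-clockwise seen from above. A little stiff (about 1 N at the pin) and stays where it is left. It starts between 0 and 0.45.
- keeper_pivot (a point): Point on the keeper's vertical pivot axis, at the height of the cover's face; at cover x 60, y -100 mm. The pivot head is 20 mm in diameter and 12 mm high above the face.
- keeper_pin (a point): Middle of the upright red pin on the keeper arm, 12 mm in diameter, on the arm's centre line 50 mm from the pivot axis, 23 mm above the cover's face; the pin stands from 10 to 36 mm above the face. The arm is a blue bar 18 mm wide reaching 64 mm from the pivot axis; its underside is 4 mm and its top 10 mm above the face.
- bolt: Bystander: dark steel bolt standing head down on the cover near its -x, -y corner, 24 mm wide, 42 mm tall. Origin at its foot. Leave alone.
- gear: Bystander: steel gear, 68 mm in diameter, 30 mm tall, on the bench. Origin at the centre of its underside. Leave alone.
- sleeve: Bystander: dark steel sleeve standing on the bench, 40 mm in diameter, 50 mm tall. Origin at the centre of its underside. Leave alone.
- jar: Bystander: small jar with a yellow lid, 56 mm in diameter, 65 mm tall, on the bench. Origin at the centre of its underside. Leave alone.
- wrench: Bystander: wrench 200 mm long lying flat on the bench between the robot and the cover. Leave alone.
- oil: Bystander: black oil bottle with a red cap, 64 mm in diameter, 140 mm tall, at the back left of the bench. Origin at the centre of its underside. Leave alone.
Not all that is in view belongs to the job. There is more than one size of the disc; the one meant has the size given above.

How it is judged:
By the outcome, as a careful person would: the job done as asked, in the order asked, and still so for the second after the job is handed in, with the robot touching nothing.
It also fails if it takes over 58 s, if anything falls off the work surface, if the arm or the gripper's body presses on something with over 40 N, if the wrist force passes 120 N, or if a joint passes its speed limit or range.

## Working session

There is one attempt and no reset: what is moved stays moved. The work goes in short steps, Python scripts to look and compute and a shell command to move; the robot and the scene stay as the last step left them, time stands still between calls to the robot, and variables do not carry over. Pictures are saved under pics/ and viewed, at most 10 in all, crops included, and the job is handed in when it is done.

```bash
mkdir -p pics; cat > h.py <<'E'
import numpy as np, cv2
from scipy.spatial.transform import Rotation as R
from rig import status, eyes, ticket, env
def cam(name, st=None):
    c=eyes.get_calibration(name); K=np.array(c["mtx"],float); d=np.array(c["dist_coeffs"],float)
    if "T_tool_cam" in c:
        st=st or status.read_state(); T=np.array(c["T_tool_cam"],float)
        Rt=R.from_rotvec(st["tool_rot"]).as_matrix()
        return K,d,Rt@T[:3,3]+np.array(st["tool_pos"]),Rt@T[:3,:3]
    A=np.array(c["attitude"],float)
    if A.shape!=(3,3): A=(R.from_rotvec(A) if A.size==3 else R.from_quat(A)).as_matrix()
    return K,d,np.array(c["origin"],float),A
def ray(px,C,z):
    K,d,o,A=C
    p=cv2.undistortPoints(np.array([[px]],float),K,d)[0,0]
    v=A@np.array([p[0],-p[1],-1.]); return o+v*(z-o[2])/v[2]
def proj(P,C):
    K,d,o,A=C; q=(np.array(P,float).reshape(-1,3)-o)@A; q=q*[1,-1,-1]
    return cv2.projectPoints(q,np.zeros(3),np.zeros(3),K,d)[0][:,0]
def snap(name,fn=None):
    st=status.read_state(); im=np.asarray(eyes.snapshot(name))
    if fn: cv2.imwrite("pics/"+fn,im[:,:,::-1])
    return im,cam(name,st)
E
python3 - <<'E'
from h import *
print(eyes.get_calibration("scene")); s=status.read_state(); print(s)
print(R.from_rotvec(s["tool_rot"]).as_matrix().round(3))
for n in ["scene","wrist"]:
    im,C=snap(n,n+"0.png")
    for t in ["cover","recess","disc","keeper","keeper_pivot","keeper_pin","bolt"]:
        z={"cover":0,"recess":20,"disc":30,"keeper_pivot":30,"keeper_pin":53,"bolt":30}.get(t,30)
        for l in eyes.landmark_of(n,t)[:3]: print(n,t,np.round(l["point"]),round(l["score"],2),ray(l["point"],C,z).round(1)) if t!="keeper" else None
E
```

```text
{'mtx': array([[467.14428486,   0.        , 317.72191482],
       [  0.        , 467.14428486, 250.24950727],
       [  0.        ,   0.        ,   1.        ]]), 'dist_coeffs': array([-0.11899658,  0.        ,  0.        ,  0.        ,  0.        ]), 'origin': array([1042.06118407, -295.27470024,  588.88100984]), 'attitude': array([0.81482646, 0.3974808 , 0.81836979])}
{'time_s': 0.0, 'joint_pos': array([-0.09900552,  0.39920717,  0.04501812,  1.53792703, -0.01869432,
        1.20689921, -0.05071247]), 'dq': array([-4.54025998e-05,  9.57901558e-04, -2.77163082e-04,  4.33173050e-04,
       -1.27239434e-03,  1.13107524e-03, -1.37770535e-03]), 'joint_efforts': array([-9.65094187e-04, -4.75129580e+01,  1.36406265e+00, -2.54227209e+01,
        1.14684159e-02,  9.53188282e-03,  3.56541250e-05]), 'tool_pos': array([6.49356924e+02, 3.21827609e-02, 2.38232417e+02]), 'tool_rot': array([-2.22036868, -2.22063704,  0.00239109]), 'ft_force': array([0.32465085, 0.020107  , 0.10506267]), 'torque': array([ 0.01661795, -0.01166189,  0.00019179]), 'finger_force': 0.0, 'gripper_width': 85.32203891820338}
[[-0.     1.    -0.002]
 [ 1.     0.    -0.   ]
 [-0.    -0.002 -1.   ]]
scene cover [238. 309.] 0.9 [523.2 -55.1   0. ]
scene recess [205. 312.] 0.97 [ 509.7 -108.8   20. ]
scene disc [274. 297.] 0.96 [564.2  -5.7  30. ]
scene disc [342. 243.] 0.82 [529.7 177.8  30. ]
scene disc [337. 374.] 0.6 [748.4 -26.1  30. ]Traceback (most recent call last):
  File "<stdin>", line 8, in <module>
ValueError: it knows: bolt, cover, disc, gear, jar, keeper_pin, keeper_pivot, oil, recess, sleeve, wrench
```

```bash
python3 - <<'E'
from h import *
for n in ["scene","wrist"]:
    im,C=snap(n,n+"0.png")
    for t in ["cover","recess","disc","keeper_pivot","keeper_pin","bolt"]:
        z={"cover":0,"recess":20,"disc":30,"keeper_pivot":30,"keeper_pin":53,"bolt":30}[t]
        for l in eyes.landmark_of(n,t)[:3]: print(n,t,np.round(l["point"]),round(l["score"],2),ray(l["point"],C,z).round(1))
a=cv2.imread("pics/scene0.png");b=cv2.imread("pics/wrist0.png")
cv2.imwrite("pics/both.png",cv2.resize(np.hstack([a,b]),(800,300)))
E
```

```text
scene cover [237. 309.] 0.68 [520.2 -56.5   0. ]
scene recess [204. 310.] 0.92 [ 506.  -109.3   20. ]
scene disc [338. 376.] 0.72 [751.  -27.9  30. ]
scene disc [276. 294.] 0.7 [560.1   1.3  30. ]
scene disc [340. 244.] 0.61 [528.2 172.7  30. ]
scene keeper_pivot [180. 339.] 0.98 [ 544.6 -171.9   30. ]
scene keeper_pin [203. 334.] 0.58 [ 578.9 -145.    53. ]
scene bolt [171. 284.] 0.48 [ 421.4 -126.8   30. ]
wrist cover [206. 249.] 0.81 [525.1 -59.2   0. ]
wrist recess [186. 296.] 0.69 [ 503.1 -109.2   20. ]
wrist disc [392. 211.] 0.82 [728.1  -6.3  30. ]
wrist disc [236. 204.] 0.62 [569.9   1.   30. ]
wrist keeper_pivot [227. 352.] 0.78 [ 546.  -178.3   30. ]
wrist keeper_pivot [206. 250.] 0.55 [534.4 -49.   30. ]
wrist keeper_pin [253. 340.] 0.71 [ 582.7 -143.7   53. ]
wrist keeper_pin [223. 351.] 0.32 [ 549.2 -158.7   53. ]
```

View pics/scene0.png

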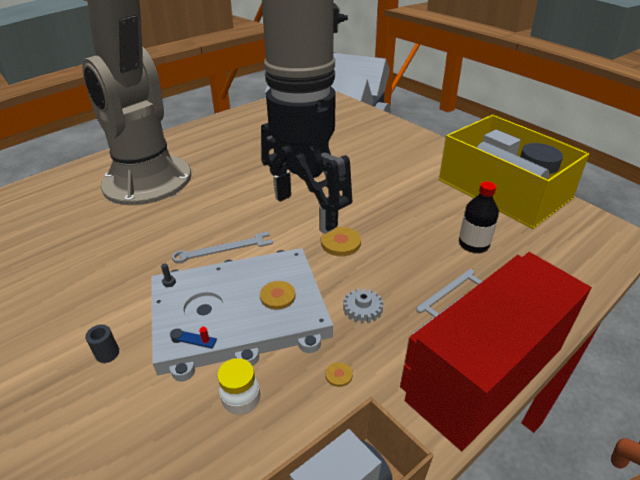

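View pics/wrist0.png

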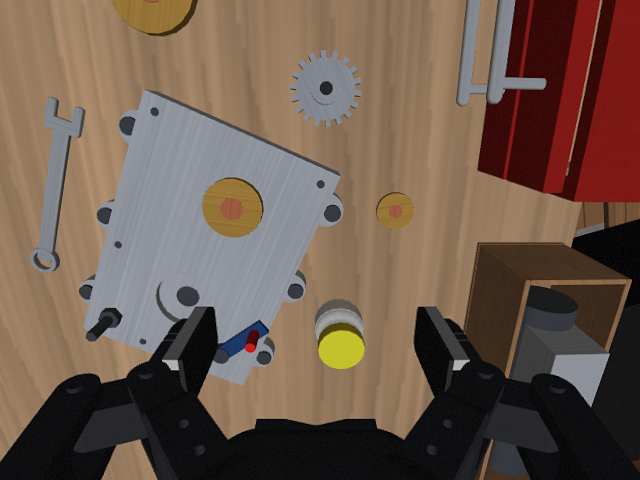

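The scene view shows the cover with three brass discs, one on the cover at (277,294) and two on the bench at (341,241) and (339,374). The pin is at (204,333) and the bolt at (167,275). The wrist view agrees: disc (233,208), recess spot (187,296), red pin (251,342). Next I refine these with colour blobs and check the disc's size.

```bash
cat >> h.py <<'E'
def blob(mask,near):
    n,l,s,c=cv2.connectedComponentsWithStats(mask.astype(np.uint8))
    k=[i for i in range(1,n) if s[i,4]>25]
    i=min(k,key=lambda i:np.hypot(*(c[i]-near))); 
    cn=max(cv2.findContours((l==i).astype(np.uint8),0,1)[0],key=len)
    return c[i],s[i],cn
def masks(im):
    h=cv2.cvtColor(im,cv2.COLOR_RGB2HSV).astype(int); H,S,V=h[...,0],h[...,1],h[...,2]
    return dict(brass=(H<25)&(S>115)&(V>60),red=((H<6)|(H>174))&(S>170)&(V>60),dark=(V<95),blue=(H>100)&(H<125)&(S>150))
def disc_at(im,C,near,z=40):
    c,s,cn=blob(cv2.morphologyEx(masks(im)["brass"].astype(np.uint8),cv2.MORPH_OPEN,np.ones((5,5))),near)
    hull=cv2.convexHull(cn)[:,0].astype(float)
    P=np.array([ray(p,C,z)[:2] for p in hull],np.float32); q,r=cv2.minEnclosingCircle(P)
    return np.array(q),r,c
E
python3 - <<'E'
from h import *
print(env.nose_length)
N={"wrist":((233,208),(187,296),(251,342)),"scene":((277,294),(204,310),(204,331))}
for n in N:
    im=cv2.imread(f"pics/{n}0.png")[:,:,::-1]; C=cam(n); m=masks(im)
    q,r,c=disc_at(im,C,N[n][0]); print(n,"disc",q.round(1),round(r,1),c)
    c,s,_=blob(m["dark"],N[n][1]); print("spot",c.round(1),s[2:],ray(c,C,20).round(1))
    c,s,_=blob(m["red"],N[n][2]); print("pin",c.round(1),s[2:],ray(c,C,55).round(1))
    c,s,_=blob(m["blue"],N[n][2]); print("bar",c.round(1),s[2:],ray(c,C,40).round(1))
E
```

```text
8.0
wrist disc [ 5.686e+02 -3.000e-01] 30.5 [232.15059161 207.07744711]
spot [187.4 295.9] [ 22  19 335] [ 504.2 -108.8   20. ]
pin [251.6 341. ] [ 14  22 196] [ 581.6 -144.2   55. ]
bar [242.4 338.6] [ 50  36 529] [ 568.2 -151.9   40. ]
scene disc [570.7  -2.8] 32.7 [277.15641026 294.56666667]
spot [203.8 309.5] [ 15  10 113] [ 503.8 -108.6   20. ]
pin [203.9 334.2] [ 9 16 95] [ 581.8 -144.8   55. ]
bar [195.3 339.3] [ 39  16 275] [ 569.5 -156.    40. ]
```

Disc (569,-1) with radius about 30, recess (504,-109), pin (582,-144.5), all consistent. I'll straddle the back of the disc with both fingertips about 40 mm apart. First I orient the tool and go over the start point.

```bash
python3 -m inch '{"dp":[[0.025,-0.025,0],[0.025,-0.025,0],[0,0,0],[0,0,0],[0,0,0],[0,0,0],[0,0,0],[0,0,0]],"turn":[0,0,0.109,0.109,0.109,0.109,0.109,0],"hand":[135,135,135,135,135,135,135,135]}' 20
python3 - <<'E'
from h import *
s=status.read_state(); print(s["tool_pos"].round(1),s["gripper_width"],R.from_rotvec(s["tool_rot"]).as_matrix().round(3))
im,C=snap("wrist","w1.png")
for l in eyes.landmark_of("wrist","disc"): print(l["point"],l["score"],ray(l["point"],C,30))
for P in [(569,-1,40),(504,-109,20)]: print(proj(P,C))
E
```

```text
time_s: 1.57
tool_pos: [600.0, 50.1, 239.4]
tool_rot: [2.738, 1.539, 0.0]
ft_force: [-0.6, 0.1, 0.8]
gripper_width: 40.0
finger_force: 0.0
[600.   50.1 239.4] 40.02639571899431 [[ 0.52   0.854  0.   ]
 [ 0.854 -0.52  -0.   ]
 [ 0.     0.    -1.   ]]
[316.9, 256.8] 0.88 [572.57564814   0.92680922  30.        ]
[450.5, 186.4] 0.84 [725.34818136  -3.73930494  30.        ]
[158.0, 125.6] 0.63 [513.41941492 193.33975109  30.        ]
[[314.95701267 263.5905312 ]]
[[315.49673306 352.78386033]]
```

View pics/w1.png

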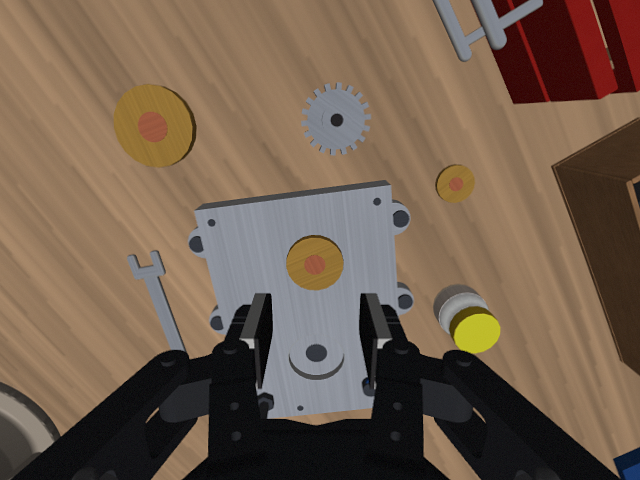

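The wrist view shows the disc centre at (315,264) and the recess spot at (316,353), so both lie on the centre line between the fingers and no lateral correction is needed. The bolt at (265,402) is well clear. Descending.

```bash
python3 -m inch '{"dp":[[0,0,0.038],[0,0,0.038],[0,0,0.038],[0,0,0.038],[0,0,0.038],[0,0,0],[0,0,0]],"turn":[0,0,0,0,0,0,0],"hand":[135,135,135,135,135,135,135]}'
python3 -m inch '{"dp":[[0,0,0.0025],[0,0,0.0025],[0,0,0.0025],[0,0,0]],"turn":[0,0,0,0],"hand":[135,135,135,135]}'
python3 - <<'E'
from h import *
a,C=snap("side"); b,_=snap("scene")
p=proj((600,50,30),C)[0].astype(int); q=proj((600,50,30),cam("scene"))[0].astype(int); print(p,q)
def cr(im,p):
    x=np.clip(p[0]-80,0,480);y=np.clip(p[1]-100,0,280); return cv2.resize(im[y:y+200,x:x+160],(400,500))
cv2.imwrite("pics/c2.png",np.hstack([cr(a,p),cr(b,q)])[:,:,::-1])
E
```

```text
time_s: 2.25
tool_pos: [598.5, 49.8, 47.9]
tool_rot: [-2.735, -1.543, 0.007]
ft_force: [0.8, 0.4, 0.7]
gripper_width: 39.9
finger_force: 0.0
time_s: 2.58
tool_pos: [601.0, 50.2, 43.3]
tool_rot: [2.736, 1.541, 0.004]
ft_force: [-0.0, 0.3, -0.2]
gripper_width: 40.3
finger_force: 0.0
[297 252] [313 293]
```

View pics/c2.png

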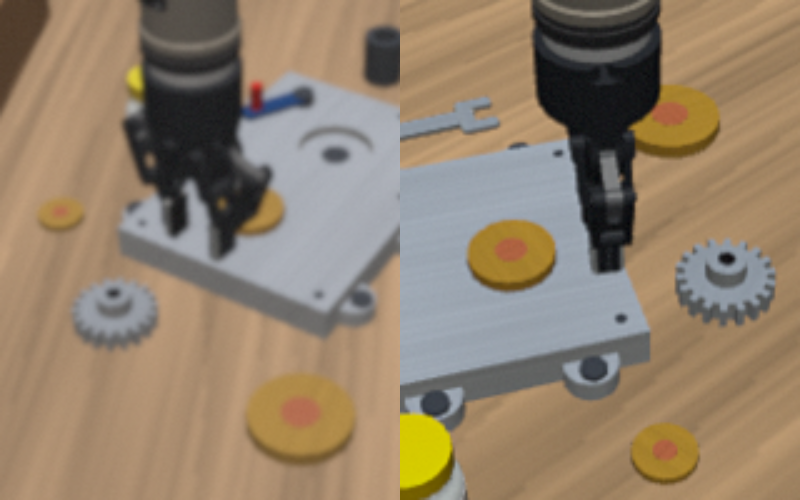

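The crops show both fingertips over the cover's +y end, behind the disc and clear of it, still slightly above the face. I'll feel for the face in small steps.

```bash
g(){ grep -E "tool_pos|ft_force"; }
python3 -m inch '{"dp":[[0,0,0.001],[0,0,0.001],[0,0,0],[0,0,0]],"turn":[0,0,0,0],"hand":[135,135,135,135]}'|g
python3 -m inch '{"dp":[[0,0,0.001],[0,0,0.001],[0,0,0]],"turn":[0,0,0],"hand":[135,135,135]}'|g
python3 -m inch '{"dp":[[0,0,0.001],[0,0,0],[0,0,0]],"turn":[0,0,0],"hand":[135,135,135]}'|g
```

```text
tool_pos: [600.0, 50.0, 39.8]
ft_force: [-0.3, -0.5, 0.3]
tool_pos: [599.8, 50.0, 37.6]
ft_force: [0.0, -0.2, 0.9]
tool_pos: [600.0, 50.0, 36.8]
ft_force: [-0.0, -1.2, 0.3]
```

```bash
g(){ grep -E "tool_pos|ft_force"; }
python3 -m inch '{"dp":[[0,0,0.001],[0,0,0],[0,0,0]],"turn":[0,0,0],"hand":[135,135,135]}'|g
python3 -m inch '{"dp":[[0,0,0.001],[0,0,0],[0,0,0]],"turn":[0,0,0],"hand":[135,135,135]}'|g
```

```text
tool_pos: [600.2, 50.0, 36.6]
ft_force: [-2.6, -0.1, 3.9]
tool_pos: [600.2, 50.0, 36.5]
ft_force: [-4.6, 0.2, 10.7]
```

Touched the face at TCP z ≈ 36.6. I'll raise 3 mm on the command, leaving about 1.8 mm clearance, and start pushing gently.

```bash
g(){ grep -E "time|tool_pos|ft_force|width"; }
python3 -m inch '{"dp":[[0,0,-0.0015],[0,0,-0.0015],[0,0,0],[-0.005,0,0],[-0.005,0,0],[-0.005,0,0],[-0.005,0,0],[-0.005,0,0],[-0.005,0,0],[-0.005,0,0],[-0.005,0,0],[-0.005,0,0],[-0.005,0,0],[-0.005,0,0],[-0.005,0,0],[-0.005,0,0],[-0.005,0,0],[-0.005,0,0],[-0.005,0,0],[0,0,0]],"turn":[0,0,0,0,0,0,0,0,0,0,0,0,0,0,0,0,0,0,0,0],"hand":[135,135,135,135,135,135,135,135,135,135,135,135,135,135,135,135,135,135,135,135]}'|g
python3 - <<'E'
from h import *
s=status.read_state(); u=np.array([-.52,-.854]); print((np.array([504,-108.7])-s["tool_pos"][:2])@u,(np.array([504,-108.7])-s["tool_pos"][:2])@np.array([.854,-.52]))
im,C=snap("scene","s3.png"); q,r,c=disc_at(im,C,(255,297)); print(q,r,c,(q-s["tool_pos"][:2])@u)
E
```

```text
time_s: 5.68
tool_pos: [557.8, -19.9, 37.8]
ft_force: [-0.7, -0.3, -0.3]
gripper_width: 40.1
103.80553866436756 0.274809313005578
[543.72521973 -49.58932877] 32.3820686340332 [242.93571429 298.91857143] 32.6679111726073
```

```bash
g(){ grep -E "time|tool_pos|ft_force|width"; }
python3 -m inch '{"dp":[[-0.005,0,0],[-0.005,0,0],[-0.005,0,0],[-0.005,0,0],[-0.005,0,0],[-0.005,0,0],[-0.005,0,0],[-0.005,0,0],[-0.005,0,0],[-0.005,0,0],[-0.004,0,0],[-0.004,0,0],[0,0,0],[0,0,0]],"turn":[0,0,0,0,0,0,0,0,0,0,0,0,0,0],"hand":[135,135,135,135,135,135,135,135,135,135,135,135,135,135]}'|g
python3 - <<'E'
from h import *
s=status.read_state(); u=np.array([-.52,-.854]); print((np.array([504,-108.7])-s["tool_pos"][:2])@u,(np.array([504,-108.7])-s["tool_pos"][:2])@np.array([.854,-.52]))
im,C=snap("scene","s4.png"); q,r,c=disc_at(im,C,(215,303)); print(q,r,c,(q-s["tool_pos"][:2])@u)
a,Cs=snap("side")
def cr(im,C):
    p=proj((504,-109,30),C)[0].astype(int)
    x=np.clip(p[0]-60,0,520);y=np.clip(p[1]-75,0,330); return cv2.resize(im[y:y+150,x:x+120],(400,500))
cv2.imwrite("pics/c4.png",np.hstack([cr(a,Cs),cr(im,C)])[:,:,::-1])
E
```

```text
time_s: 6.9
tool_pos: [528.1, -68.6, 37.8]
ft_force: [-0.5, -1.1, 0.2]
gripper_width: 40.3
46.81650445263732 0.29645388601209505
[ 515.07006836 -101.97649384] 33.16789627075195 [207.06953642 304.60099338] 35.31819464123595
```

View pics/c4.png

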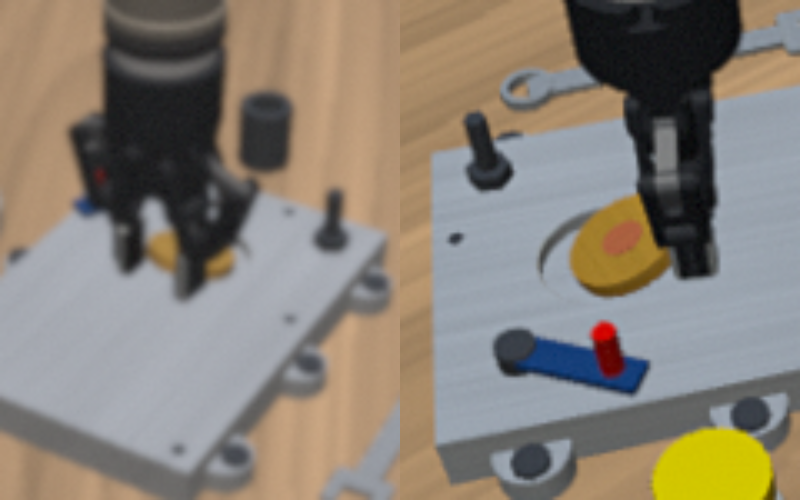

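The disc has tipped into the recess with its leading edge down, and the fingertips are still behind its trailing edge. I'll ease it the last 10 mm or so.

```bash
g(){ grep -E "time|tool_pos|ft_force"; }
python3 -m inch '{"dp":[[-0.002,0,0],[-0.002,0,0],[-0.002,0,0],[-0.002,0,0],[-0.002,0,0],[0,0,0],[0,0,0]],"turn":[0,0,0,0,0,0,0],"hand":[135,135,135,135,135,135,135]}'|g
python3 -m inch '{"dp":[[-0.001,0,0],[-0.001,0,0],[0,0,0],[0,0,0]],"turn":[0,0,0,0],"hand":[135,135,135,135]}'|g
python3 - <<'E'
from h import *
im,C=snap("scene","s5.png"); s=status.read_state(); print((np.array([504,-108.7])-s["tool_pos"][:2])@np.array([-.52,-.854]))
for z in (30,40):
  q,r,c=disc_at(im,C,(205,303),z); print(q,r,c)
a,Cs=snap("side")
def cr(im,C):
    p=proj((504,-109,30),C)[0].astype(int)
    x=np.clip(p[0]-60,0,520);y=np.clip(p[1]-75,0,330); return cv2.resize(im[y:y+150,x:x+120],(400,500))
cv2.imwrite("pics/c5.png",np.hstack([cr(a,Cs),cr(im,C)])[:,:,::-1])
E
```

```text
time_s: 7.58
tool_pos: [523.1, -76.8, 37.8]
ft_force: [0.2, -0.2, 0.2]
time_s: 7.92
tool_pos: [522.3, -78.3, 37.8]
ft_force: [-0.2, 0.8, -0.3]
35.51701410022584
[ 504.21411133 -107.26571655] 32.0904426574707 [201.05962521 306.90800681]
[ 513.83782959 -110.629776  ] 31.516353607177734 [201.05962521 306.90800681]
```

View pics/c5.png

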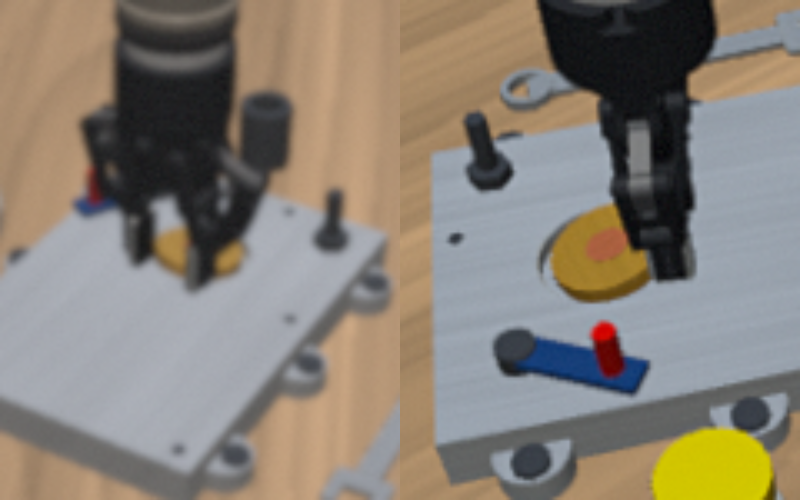

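The disc is nearly home: its side is still visible at the lower right, so the trailing edge is still up. I'll continue in 1 mm steps.

```bash
g(){ grep -E "time|tool_pos|ft_force"; }
python3 -m inch '{"dp":[[-0.001,0,0],[-0.001,0,0],[0,0,0],[0,0,0]],"turn":[0,0,0,0],"hand":[135,135,135,135]}'|g
python3 - <<'E'
from h import *
im,C=snap("scene","s6.png"); q,r,c=disc_at(im,C,(201,306),30); print(q,r,c)
E
python3 -m inch '{"dp":[[-0.001,0,0],[0,0,0],[0,0,0]],"turn":[0,0,0],"hand":[135,135,135]}'|g
python3 - <<'E'
from h import *
im,C=snap("scene","s7.png"); q,r,c=disc_at(im,C,(201,306),30); print(q,r,c)
a,b=[cv2.resize(cv2.imread(f"pics/{n}.png")[230:380,140:260],(400,500)) for n in ("s6","s7")]
cv2.imwrite("pics/c7.png",np.hstack([a,b]))
E
```

```text
time_s: 8.35
tool_pos: [521.1, -80.2, 37.8]
ft_force: [0.3, -0.0, -0.3]
[ 505.38983154 -108.82569122] 30.615907669067383 [200.20540541 307.60720721]
time_s: 8.65
tool_pos: [520.7, -80.9, 37.8]
ft_force: [-0.1, -0.2, -0.1]
[ 505.61929321 -109.26351929] 30.310758590698242 [200.08424908 307.76007326]
```

View pics/c7.png

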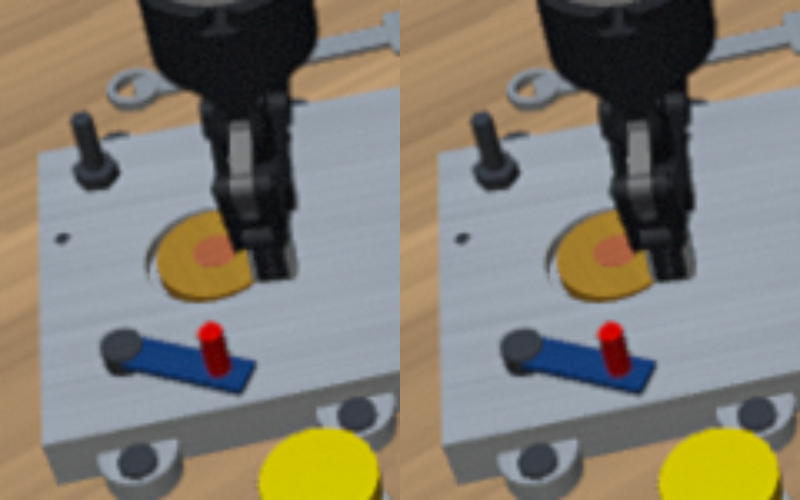

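The disc is almost flush, with only a thin sliver of its side left at the lower right. Two more mm, then I back off and look.

```bash
g(){ grep -E "time|tool_pos|ft_force"; }
python3 -m inch '{"dp":[[-0.001,0,0],[-0.001,0,0],[0,0,0],[0,0,0]],"turn":[0,0,0,0],"hand":[135,135,135,135]}'|g
python3 -m inch '{"dp":[[0.01,0,0],[0.02,0,0],[0.02,0,-0.01],[0,0,-0.03],[0,0,-0.03],[0,0,0],[0,0,0]],"turn":[0,0,0,0,0,0,0],"hand":[135,135,135,135,135,135,135]}'|g
python3 - <<'E'
from h import *
im,C=snap("scene","s8.png"); q,r,c=disc_at(im,C,(201,306),30); print(q,r,c)
im2,C2=snap("wrist","w8.png"); m=masks(im2); c,s,_=blob(m["red"],proj((582,-144,55),C2)[0]); print("pin",c,ray(c,C2,55),s)
for n in ("keeper_pivot","keeper_pin"):
  for l in eyes.landmark_of("wrist",n)[:2]: print(n,l["score"],l["point"],ray(l["point"],C2,30 if "v" in n else 53))
b=cv2.resize(im[230:380,140:260],(400,500)); p=proj((520,-130,40),C2)[0].astype(int); print(p); d=cv2.resize(im2[230:480,200:400],(400,500))
cv2.imwrite("pics/c8.png",np.hstack([b,d])[:,:,::-1])
E
```

```text
time_s: 9.03
tool_pos: [519.6, -82.6, 37.8]
ft_force: [0.3, 0.7, 0.6]
time_s: 9.62
tool_pos: [547.6, -38.9, 109.7]
ft_force: [0.3, -0.8, 0.1]
[ 505.30892944 -108.41181946] 31.00933265686035 [203.95850067 306.05890228]
pin [437.45121951 352.64634146] [ 583.10828167 -131.02285048   55.        ] [431 349  13   9  82]
keeper_pin 0.8 [443.7, 368.8] [ 581.26615771 -146.93510362   53.        ]
[349 376]
```

View pics/c8.png

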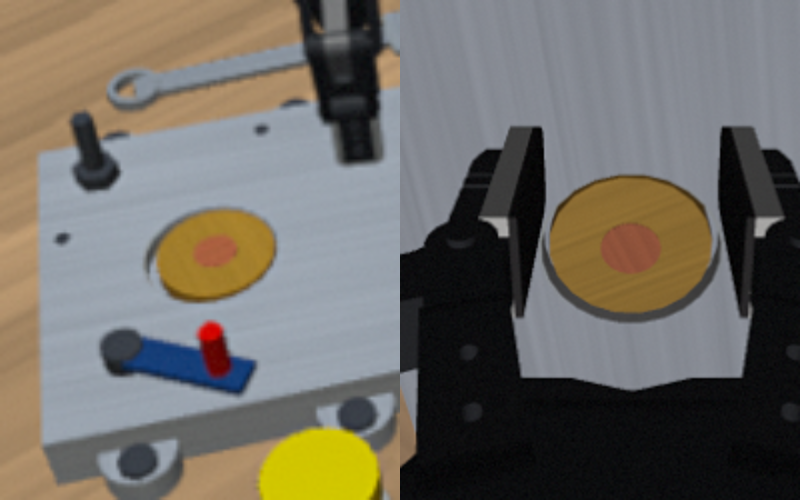

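The scene crop shows the disc in the recess at (203,306), but a dark brass edge is still visible on its upper rim in the wrist crop. I'll check its height and tilt numerically.

```bash
python3 - <<'E'
from h import *
from scipy.optimize import least_squares
def top(fn,near):
    im=cv2.imread("pics/"+fn)[:,:,::-1]; h=cv2.cvtColor(im,cv2.COLOR_RGB2HSV).astype(int)
    m=(h[...,0]<25)&(h[...,1]>115)
    l=cv2.connectedComponents(m.astype(np.uint8))[1]; i=l[int(near[1]),int(near[0])]
    print(fn,"V pct",np.percentile(h[...,2][l==i],[2,10,50,90]))
    mm=(l==i)&(h[...,2]>0.75*np.percentile(h[...,2][l==i],50))
    sp=(l==i)&(h[...,0]<12)&(h[...,1]>60)
    ct=max(cv2.findContours(mm.astype(np.uint8),0,1)[0],key=len)
    c2=cv2.convexHull(ct)[:,0].astype(float)
    return cv2.convexHull(ct)[:,0].astype(float), cv2.connectedComponentsWithStats(sp.astype(np.uint8))[3][1:], (i,ct)
Cs=cam("scene"); Cw=cam("wrist")
A,sa,_=top("s8.png",(203,304)); B,sb,_=top("w8.png",(316,350))
print(sa,sb)
def model(p,C):
    x,y,z,a,b=p; t=np.linspace(0,2*np.pi,180)
    n=np.array([a,b,1]); n/=np.linalg.norm(n); e1=np.cross([0,1,0],n); e1/=np.linalg.norm(e1); e2=np.cross(n,e1)
    return proj(np.array([x,y,z])+30*(np.outer(np.cos(t),e1)+np.outer(np.sin(t),e2)),C)
def dist(p,C,H):
    M=model(p,C).astype(np.float32).reshape(-1,1,2); return [cv2.pointPolygonTest(M,tuple(map(float,q)),True) for q in H]
for nm,L in (("wrist",[(Cw,B,1)]),("both",[(Cw,B,1),(Cs,A,1)])):
    for free in (True,False):
        f=lambda p:np.concatenate([np.array(dist(np.r_[p[:3],p[3:]if free else (0,0)],C,H)) for C,H,w in L])
        r=least_squares(f,[504,-108.7,30,0,0],loss="soft_l1",diff_step=1e-4,x_scale=[1,1,1,.05,.05]); print(nm,free,r.x.round(3),np.sqrt(np.mean(f(r.x)**2)).round(2))
E
```

```text
s8.png V pct [101. 149. 162. 169.]
w8.png V pct [ 82. 132. 138. 143.]
[[204.21428571 304.96428571]] [[314.83041958 353.77972028]]
wrist True [ 5.01906e+02 -1.09411e+02  2.46500e+01  1.00000e-02 -0.00000e+00] 0.15
wrist False [ 502.028 -109.17    25.031    0.       0.   ] 0.18
both True [ 5.03205e+02 -1.06982e+02  2.82640e+01 -2.30000e-02 -0.00000e+00] 0.52
both False [ 503.153 -107.118   28.033    0.       0.   ] 0.57
```

The disc fits flat (tilt ≤ 0.02 rad) and sits within about 2 mm of the recess centre. Now the keeper. I go over the pin with the tool x axis radial, so the pin will stand between the fingers without being gripped.

```bash
g(){ grep -E "time|tool_pos|rot|ft_force|width"; }
python3 -m inch '{"dp":[[-0.0241,0.028,0],[-0.0241,0.028,0],[-0.0241,0.028,0],[0,0,0],[0,0,0],[0,0,0],[0,0,0],[0,0,0.025],[0,0,0],[0,0,0]],"turn":[0,0,0,0.095,0.095,0.095,0.095,0,0,0],"hand":[165,165,165,165,165,165,165,165,165,165]}'|g
python3 - <<'E'
from h import *
s=status.read_state(); M=R.from_rotvec(s["tool_rot"]).as_matrix(); print(s["tool_pos"].round(1),np.arctan2(M[1,0],M[0,0]))
im,C=snap("wrist","w9.png"); b,Cs=snap("scene","s9.png")
p=proj((582,-144,60),C)[0]; print(p)
m=masks(im)["red"]; n,l,st,c=cv2.connectedComponentsWithStats(m.astype(np.uint8)); print([(c[i].round(),st[i,4]) for i in range(1,n) if st[i,4]>20])
cv2.imwrite("pics/c9.png",np.hstack([cv2.resize(im[180:480],(400,250)),cv2.resize(b[230:390,120:376],(400,250))])[:,:,::-1])
E
```

```text
time_s: 10.65
tool_pos: [577.9, -144.6, 80.7]
tool_rot: [-2.977, -0.997, 0.008]
ft_force: [0.8, -0.2, 0.4]
gripper_width: 30.2
[ 577.9 -144.6   80.7] 0.6461833080933358
[318.76382008 288.83849739]
[(array([320., 286.]), np.int32(812))]
```

View pics/c9.png

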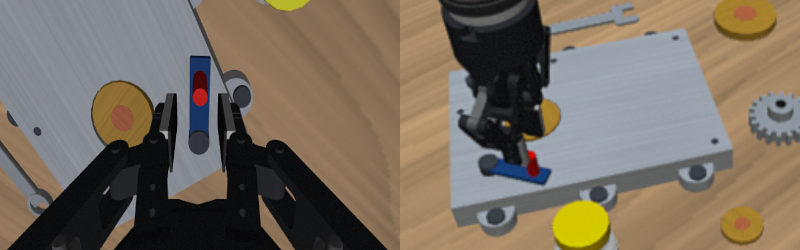

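The wrist view shows the red pin and blue arm centred between the two pads and the arm in line with the tool x axis. The yellow lid is clear. Descending around the pin.

```bash
g(){ grep -E "time|tool_pos|rot|ft_force|width"; }
python3 -m inch '{"dp":[[0,0,0.01],[0,0,0.01],[0,0,0.004],[0,0,0],[0,0,0],[0,0,0]],"turn":[0,0,0,0,0,0],"hand":[165,165,165,165,165,165]}'|g
```

```text
time_s: 11.25
tool_pos: [580.2, -145.2, 59.0]
tool_rot: [2.979, 0.997, 0.001]
ft_force: [-0.0, 0.4, -0.5]
gripper_width: 30.4
```

```bash
g(){ grep -E "time|tool_pos|rot|ft_force|width"; }
python3 -m inch '{"dp":[[0,0,0.0035],[0,-0.003,0],[0,-0.003,0],[0,-0.003,0],[-0.0006,-0.0028,0],[-0.0006,-0.0028,0],[-0.0006,-0.0028,0],[-0.0006,-0.0028,0],[-0.0006,-0.0028,0],[-0.0006,-0.0028,0],[-0.0006,-0.0028,0],[-0.0006,-0.0028,0],[-0.0006,-0.0028,0],[-0.0006,-0.0028,0],[-0.0006,-0.0028,0],[-0.0006,-0.0028,0],[-0.0006,-0.0028,0],[-0.0006,-0.0028,0],[-0.0006,-0.0028,0],[0,0,0]],"turn":[0,0,0,0,-0.06,-0.06,-0.06,-0.06,-0.06,-0.06,-0.06,-0.06,-0.06,-0.06,-0.06,-0.06,-0.06,-0.06,-0.06,0],"hand":[165,165,165,165,165,165,165,165,165,165,165,165,165,165,165,165,165,165,165,165]}'|g
python3 - <<'E'
from h import *
s=status.read_state(); M=R.from_rotvec(s["tool_rot"]).as_matrix(); r=(s["tool_pos"][:2]-[542.5,-173.5]); print(np.arctan2(M[1,0],M[0,0]),r@M[:2,0],r@M[:2,1])
b,C=snap("scene","s10.png"); m=masks(b); c,st,_=blob(m["red"],proj((555,-128,55),C)[0]); P=ray(c,C,55); print(P,st); d=P[:2]-[542.5,-173.5]; print(np.arctan2(d[1],d[0]),np.hypot(*d))
E
```

```text
time_s: 12.92
tool_pos: [534.7, -125.6, 55.6]
tool_rot: [2.248, 2.195, 0.001]
ft_force: [0.4, -0.2, -0.3]
gripper_width: 30.7
1.5469603761872428 47.745207982500155 -8.942817599334502
[869.55983517 162.65063548  55.        ] [  401   252   191   199 20300]
0.7991045679628305 469.004675367387
```

Radius is held (47.7 mm) and force is low. The scene camera lost the pin behind the hand. I'll continue in short steps and watch the force for the stop.

```bash
g(){ grep -E "time|tool_pos|ft_force"; }
for k in 1 ; do
python3 -m inch '{"dp":[[-0.0006,-0.0028,0],[-0.0006,-0.0028,0],[-0.0006,-0.0028,0],[0,0,0]],"turn":[-0.06,-0.06,-0.06,0],"hand":[165,165,165,165]}'|g
done
python3 -m inch '{"dp":[[-0.0006,-0.0028,0],[-0.0006,-0.0028,0],[0,0,0]],"turn":[-0.06,-0.06,0],"hand":[165,165,165]}'|g
python3 - <<'E'
from h import *
b,C=snap("side","d11.png"); a,_=snap("wrist","w11.png")
x,y=np.clip(proj((520,-130,50),C)[0].astype(int)-[100,100],0,[440,280])
cv2.imwrite("pics/c11.png",np.hstack([cv2.resize(b[y:y+200,x:x+200],(400,400)),cv2.resize(a[220:480,190:450],(400,400))])[:,:,::-1])
E
```

```text
time_s: 13.3
tool_pos: [526.5, -127.8, 55.5]
ft_force: [0.4, 0.2, 0.8]
time_s: 13.55
tool_pos: [521.2, -130.1, 55.4]
ft_force: [1.1, 0.5, -0.4]
```

View pics/c11.png

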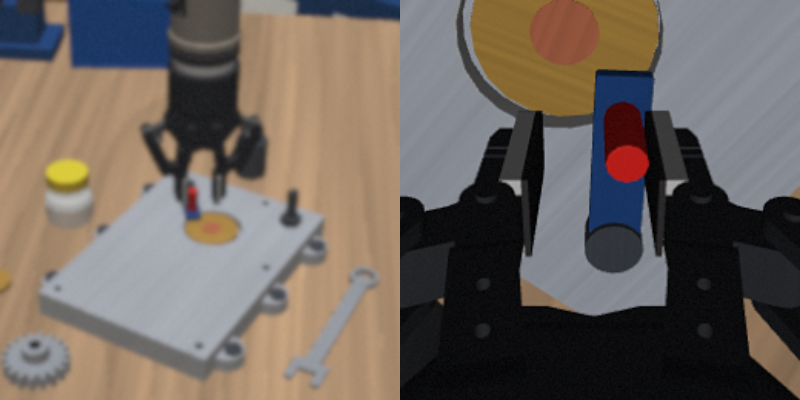

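The wrist crop shows the right-hand pad pushing the red pin and the arm tip starting to cover the disc's edge. There's more travel to go, so I'll step on until the force rises.

```bash
g(){ grep -E "tool_pos|ft_force"; }
python3 -m inch '{"dp":[[-0.0006,-0.0028,0],[-0.0006,-0.0028,0],[0,0,0],[0,0,0]],"turn":[-0.06,-0.06,0,0],"hand":[165,165,165,165]}'|g
python3 -m inch '{"dp":[[-0.0003,-0.0014,0],[-0.0003,-0.0014,0],[0,0,0]],"turn":[-0.03,-0.03,0],"hand":[165,165,165]}'|g
python3 -m inch '{"dp":[[-0.0003,-0.0014,0],[0,0,0],[0,0,0]],"turn":[-0.03,0,0],"hand":[165,165,165]}'|g
```

```text
tool_pos: [516.2, -133.1, 55.3]
ft_force: [-0.6, -0.3, 0.4]
tool_pos: [514.0, -134.7, 55.3]
ft_force: [-0.0, 1.3, -0.0]
tool_pos: [512.8, -135.5, 55.3]
ft_force: [0.0, 1.0, -0.1]
```

```bash
g(){ grep -E "tool_pos|ft_force"; }
python3 -m inch '{"dp":[[-0.0003,-0.0014,0],[0,0,0],[0,0,0]],"turn":[-0.03,0,0],"hand":[165,165,165]}'|g
python3 -m inch '{"dp":[[-0.0003,-0.0014,0],[0,0,0],[0,0,0]],"turn":[-0.03,0,0],"hand":[165,165,165]}'|g
python3 -m inch '{"dp":[[-0.0003,-0.0014,0],[0,0,0],[0,0,0]],"turn":[-0.03,0,0],"hand":[165,165,165]}'|g
python3 - <<'E'
from h import *
s=status.read_state(); M=R.from_rotvec(s["tool_rot"]).as_matrix(); r=(s["tool_pos"][:2]-[542.5,-173.5]); print(np.arctan2(M[1,0],M[0,0]),r@M[:2,0],r@M[:2,1])
im,C=snap("wrist","w12.png"); c,st,_=blob(masks(im)["red"],(330,325)); print(c,ray(c,C,58),(ray(c,C,60)-s["tool_pos"])@M)
E
```

```text
tool_pos: [512.9, -136.0, 55.4]
ft_force: [4.9, 1.5, -1.9]
tool_pos: [513.1, -136.4, 55.6]
ft_force: [7.1, 3.2, -4.4]
tool_pos: [513.3, -136.7, 55.8]
ft_force: [8.3, 3.2, -7.0]
2.1458353204091116 46.75525270814085 -4.4968234173398
[336.86861925 310.59748954] [ 518.6210578 -127.7343958   58.       ] [ 5.82713481  9.22485881 -4.19900619]
```

The force rises steadily with no further motion at tool angle 2.15, so this is the stop. I'll back off to centre, lift straight up and check.

```bash
g(){ grep -E "time|tool_pos|ft_force"; }
python3 -m inch '{"dp":[[0,0.004,0],[0,0.004,0],[0,0.004,0],[0,0,0],[0,0,0],[0,0,-0.02],[0,0,-0.03],[0,0,-0.03],[0,0,-0.03],[-0.03,0,-0.03],[-0.04,0,-0.03],[-0.04,0,0],[0,0,0],[0,0,0]],"turn":[0,0,0,0,0,0,0,0,0,0,0,0,0,0],"hand":[165,165,165,165,165,165,165,165,165,165,165,165,165,165]}'|g
python3 - <<'E'
from h import *
b,C=snap("scene","s13.png"); c,st,_=blob(masks(b)["red"],proj((519,-128,55),C)[0]); P=ray(c,C,55); d=P[:2]-[542.5,-173.5]; print(P,np.arctan2(d[1],d[0]),np.hypot(*d))
print(disc_at(b,C,(205,303),30))
cv2.imwrite("pics/c13.png",cv2.resize(b[220:400,120:360],(800,600))[:,:,::-1])
E
```

```text
time_s: 16.45
tool_pos: [575.0, -221.1, 219.3]
ft_force: [-0.4, 0.6, -0.2]
[ 520.24127674 -129.2098347    55.        ] 2.036494484747873 49.56883601351573
(array([ 505.54092407, -107.82118225]), 30.673057556152344, array([205.90566038, 304.11492281]))
```

View pics/c13.png

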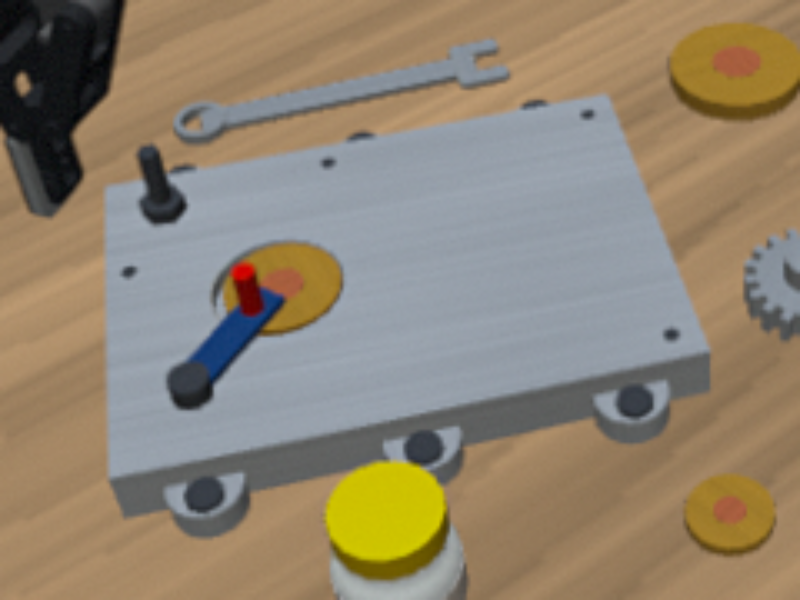

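The scene crop shows the arm lying over the disc, the disc flush in the recess, and the bolt, jar, wrench and the other parts where they stood. One numeric cross-check of the pin with the wrist camera, to be sure backing off didn't move it.

```bash
python3 - <<'E'
from h import *
im,C=snap("wrist","w14.png"); p=proj((519,-128,55),C)[0]; c,st,_=blob(masks(im)["red"],p); print(p,c,st)
for z in (53,58,62):
  P=ray(c,C,z); d=P[:2]-[542.5,-173.5]; print(P,np.arctan2(d[1],d[0]),np.hypot(*d))
E
```

```text
[318.83420401  87.3963016 ] [319.09452736  88.08457711] [312  80  15  17 201]
[ 519.38270823 -128.17951414   53.        ] 2.0424792026116454 50.875884435955214
[ 519.55219459 -128.51977693   58.        ] 2.042551117423091 50.4957645835625
[ 519.68778367 -128.79198716   62.        ] 2.0426094335495053 50.1916688922402
```

```bash
python3 -c "
from rig import ticket; print(ticket.sign_off())"
```

```text
the job is handed in; nothing more can be done
None
```

The job is handed in: the disc was pushed into the recess and measures flat there, the keeper arm was then pushed until it met its stop over the disc, the bolt and other parts were not touched, and it took about 16.5 s; I viewed 11 pictures, one over your limit of 10.

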